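# Sort the left- and right-hand door-rack brackets into their loaf tins

## Task

Each loaf tin already has one bracket fixed in its far end, left-hand in one and right-hand in the other: put the two loose brackets into the free near ends, each in the tin with the bracket of its own hand, standing upright on its foot. One of the loose brackets has fallen on its back: first stand it upright on its foot on the wooden pot stand and let go of it, and only then take it again and lower it into its tin. Set the brackets down rather than dropping them, and leave the jar, the muffin mould and the measuring spoons where they are.

Things in the scene. Friction and masses are not known exactly. Their poses are not given: they have to be found in the camera images.
- left_center (a point): Centre of the outline of the loose left-hand bracket: yellow, 0.25 kg, 100 deep (x, front to back) x 50 (y) x 120 mm high (z), all 10 mm thick: an upright cheek at y = -20 mm, a foot under it (z = -60) and a back flange behind it (x = +50), both reaching to y = +25, to the left if seen standing from its front. One bracket, left or right, starts fallen: back flange down (x down), top roughly to the robot's left.
- right_center (a point): Centre of the outline of the loose right-hand bracket: yellow, 0.25 kg, 100 deep (x, front to back) x 50 (y) x 120 mm high (z), all 10 mm thick: an upright cheek at y = +20 mm, a foot under it (z = -60) and a back flange behind it (x = +50), both reaching to y = -25, to the right if seen standing from its front. One bracket, left or right, starts fallen: back flange down (x down), top roughly to the robot's left.
- left_top (a point): On the left-hand bracket: middle of the cheek's flat top edge, axes as its centre's. The edge is 10 mm thick and 60 mm long, of which the last 10 mm is the back flange. In front of it the cheek's corner is cut off at 45 degrees (40 mm off top and front), square to a grip that comes in tilted. The two loose brackets swap places.
- right_top (a point): On the right-hand bracket: middle of the cheek's flat top edge, axes as its centre's. The edge is 10 mm thick and 60 mm long, of which the last 10 mm is the back flange. In front of it the cheek's corner is cut off at 45 degrees (40 mm off top and front), square to a grip that comes in tilted. The two loose brackets swap places.
- left_tin: Fixed aluminium loaf tin, inside 240 x 84 mm, walls and floor 4 mm, rim 53 mm above the shelf; left-hand brackets go here. Both tins look alike and swap places; this one has a yellow left-hand bracket fixed standing in its far end (x = +15 to +115 mm, its back to +x). Origin: centre of the underside; x along the tin, away from the robot, z up.
- right_tin: Fixed aluminium loaf tin, inside 240 x 84 mm, walls and floor 4 mm, rim 53 mm above the shelf; right-hand brackets go here. Both tins look alike and swap places; this one has a yellow right-hand bracket fixed standing in its far end (x = +15 to +115 mm, its back to +x). Origin: centre of the underside; x along the tin, away from the robot, z up.
- left_tin_free (a point): Centre of the free part of the left-hand tin's inner floor (135 x 84 mm, 4 mm above the shelf, 52 mm nearer the robot than the tin's middle); axes as the tin's.
- right_tin_free (a point): Centre of the free part of the right-hand tin's inner floor (135 x 84 mm, 4 mm above the shelf, 52 mm nearer the robot than the tin's middle); axes as the tin's.
- stand_top (a point): Centre of the flat top of the wooden slatted pot stand, fixed, 140 x 140 mm, its top 15 mm above the shelf; z up.
- jar_center (a point): Bystander: lever-lock glass preserving jar, 90 mm across, 152 mm tall; this point is its centre, 76 mm up.
- mould_center (a point): Bystander: hard red silicone muffin mould for six, 110 x 170 mm, 36 mm high; this point is its centre, 18 mm up.
- spoons_center (a point): Bystander: fan of three aluminium measuring spoons, about 125 x 90 mm, 12 mm high; this point is near its middle, 6 mm up.
There are look-alikes about, which are no part of the job. Leave any purple look-alike of the part that bears left_center alone.

How it is judged:
By the outcome, as a careful person would: the job done as asked, in the order asked, and still so for the second after the job is handed in, with the robot touching nothing.
It also fails if it takes over 66 s, if anything falls off the work surface, if the arm or the gripper's body presses on something with over 40 N, if the wrist force passes 120 N, or if a joint passes its speed limit or range.

## Robot

A 6-joint arm with a two-finger parallel gripper is mounted at the origin on the work surface. World frame = base frame: x ahead of the robot, y to its left, z up, the work surface at z = 0. Lengths are in mm, angles in degrees, forces in N, time in s.
With the tool pointing down it reaches from about 300 to 850 mm from the base axis. Payload 4.2 kg.
Tool frame: the origin (TCP) lies at the very end of the fingers, on their centre line; the grasp point (between the pads) lies 19 mm behind it (env.grasp_offset is the distance from the TCP to the grasp point, in mm); z points along the fingers, y is the line along which they close (so a half turn about z gives the same grasp; the last joint's range is limited). The gripper opens to 91 mm and grips with 3 to 60 N. Pads are 32 mm wide; open, the fingers measure 118 mm over their backs; the gripper's body (76 mm by 178 mm) begins 60 mm behind the grasp point.
Start: joints at [69.213, 18.312, 89.639, -0, 72.044, -1.146], TCP at [193.275, 541.561, 213.976] pointing down, gripper open.
Joint ranges: [-177.97, 177.97], [-48.28, 115.42], [12.27, 149.76], [-77.06, 257.06], [2.81, 150.46], [-146.56, 146.56]. Speed limits (degrees/s): [147.25, 147.25, 180, 180, 180, 180].

## Interface

Orientations are given as [roll, pitch, yaw] about the fixed x, y, z axes, in that order (R = Rz(yaw) Ry(pitch) Rx(roll)).
In Python, from workcell import env gives the robot as it stands. The module is installed in compiled form; this text tells all that it offers.
- The arm moves only by the tool send_rows, never from a script. Its argument "motion" is a list of rows, each an object of numbers: "tx", "ty", "tz": the shift along the tool's x, y, z in units of 500 mm (1.0 is 500 mm); "rx", "ry", "rz": the turn, a rotation vector about the tool's x, y, z in units of 30 degrees (1.0 is 30 degrees); "gripper": the closure, from -1 (fully open) to 1 (shut). In form: [{"tx": .., "ty": .., "tz": .., "rx": .., "ry": .., "rz": .., "gripper": ..}, ...]. A call has 1 to 12 rows; each row shifts and turns the commanded pose from where the row before left it, along the tool's axes as they then stand; what a row does not reach is not made up. A row lasts 1/8 s, in which the tool goes at most 62.5 mm and 10.7 degrees, less where a joint would pass 70% of its speed; a pose out of reach is approached as far as the arm can. A call with a number of a shift or a turn outside -1 to 1 is refused whole. A call with a gripper value outside its range is refused whole. The fingers move at their own pace and stop on an object; "grip_force" is the grip in N (left out, the last holds). Time passes only in rows, so rows that do not move let the fingers close. It gives the time, the measured TCP pose, the force, the opening and the grip force at its end, in the units of the state.
- env.state(): the state, without advancing time (a new reading comes with each control period).
- env.grab_frame(name): name is "scene" or "top"; returns a dict with "frame" (420x560x3 uint8, red, green, blue), "vertical_fov" (degrees; the focal length in pixels is half the picture's height over the tangent of half this angle, whatever the lens; pixels are square), "cx", "cy" (the principal point, pixels), "rvec" (rotation vector, rad) and "tvec" (3), from world to camera coordinates, as OpenCV has them. Camera axes: x right, y down, z forward; pixel columns grow to the right and rows downward; lengths in mm; the calibration is good to about 2 mm. A picture is of the moment at which its call begins. There is no depth.
- env.job_done(): hands the job in; it is judged then, once.
The state is a dict: "time_s": time; "qpos": joint angles; "qvel": joint speeds; "effort": joint torques, N m; "ee_pos": TCP position; "ee_rot": TCP orientation; "force": force on the tool from outside, world axes, zero at the start; "torque": the same for the moment, N m; "gripper_width": finger opening in mm; "gripper_force": force on a finger pad.
Only numpy, scipy, OpenCV 4.12 (cv2) and the standard library are available. Lean on these libraries where they do the work, as an engineer would, in place of code of your own. Each camera call takes 0.05 s, during which the arm holds its last target. There are 200 camera calls.

## Working session

There is one attempt and no reset: what is moved stays moved. The work goes in short steps, Python scripts to look and compute and a tool call to move; the robot and the scene stay as the last step left them, time stands still between calls to the robot, and variables do not carry over. Pictures are saved under pics/ and viewed, at most 10 in all, crops included, and the job is handed in when it is done.

Besides the shell and the picture viewer there is one more tool, called as a command line: name --argument value ..., lists and objects as JSON in quotes. send_rows: Moves the arm, as the interface text tells. Shifts and turns lie within -1 to 1; 1 stands for 500 mm of shift or 30 degrees of turn. Its arguments: {"type":"object","properties":{"motion":{"type":"array"},"grip_force":{"type":"number"}},"required":["motion"]}

```bash
mkdir -p pics
cat > h.py <<'E'
import numpy as np, cv2
from workcell import env
def grab(n,f=None):
    d=env.grab_frame(n)
    im=d["frame"]; 
    if f: cv2.imwrite(f"pics/{f}.png",cv2.cvtColor(im,cv2.COLOR_RGB2BGR))
    F=im.shape[0]/2/np.tan(np.radians(d["vertical_fov"])/2)
    K=np.array([[F,0,d["cx"]],[0,F,d["cy"]],[0,0,1]]);R=cv2.Rodrigues(np.array(d["rvec"],float))[0];t=np.array(d["tvec"],float).ravel()
    return im,K,R,t
def ray(cam,uv,z):
    im,K,R,t=cam
    d=R.T@np.linalg.inv(K)@np.array([uv[0],uv[1],1.]);c=-R.T@t
    return c+d*(z-c[2])/d[2]
def proj(cam,p):
    im,K,R,t=cam; q=K@(R@np.array(p,float)+t); return q[:2]/q[2]
E
python3 - <<'E'
from h import *
for n in("scene","top"):
    c=grab(n,n+"0"); print(n,(-c[2].T@c[3]).round(),c[1].round(1).tolist(), c[2].round(2).tolist())
print(env.state())
a=cv2.imread("pics/scene0.png");b=cv2.imread("pics/top0.png")
E
```

```text
scene [1118.  275. 1116.] [[460.1, 0.0, 279.4], [0.0, 460.1, 214.0], [0.0, 0.0, 1.0]] [[-0.45, 0.89, -0.01], [0.76, 0.38, -0.53], [-0.47, -0.24, -0.85]]
top [ 304.   14. 1355.] [[524.3, 0.0, 276.8], [0.0, 524.3, 204.1], [0.0, 0.0, 1.0]] [[-0.12, -0.99, -0.01], [-0.97, 0.12, -0.23], [0.23, -0.02, -0.97]]
{'time_s': 0.1, 'qpos': array([ 6.92116012e+01,  1.83476237e+01,  8.96976429e+01,  7.69532218e-04,
        7.20440417e+01, -1.14646793e+00]), 'qvel': array([-0.03297443, -0.09396781, -0.13916525,  0.05212107,  0.00498506,
        0.07626826]), 'effort': array([ 2.37057384e-04, -4.13336527e+01, -2.32509398e+01,  7.29687628e-02,
        4.22728155e-02, -5.99728787e-05]), 'ee_pos': array([193.12604845, 541.13213972, 213.21992083]), 'ee_rot': array([-1.79910724e+02, -2.51844312e-03,  1.60357829e+02]), 'force': array([-0.21596089,  0.19567064,  0.58795809]), 'torque': array([ 0.0199948 , -0.00370442, -0.00318385]), 'gripper_force': 0.0, 'gripper_width': 91.32483276075081}
```

View pics/scene0.png

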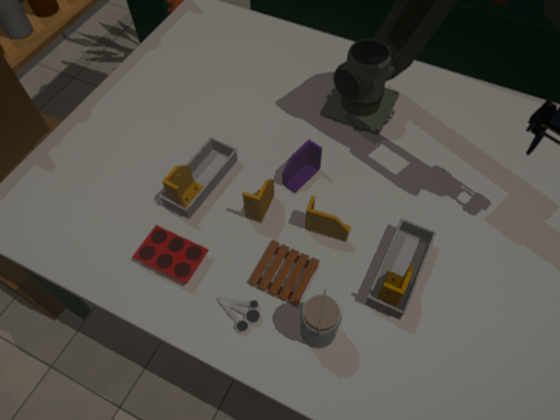

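View pics/top0.png

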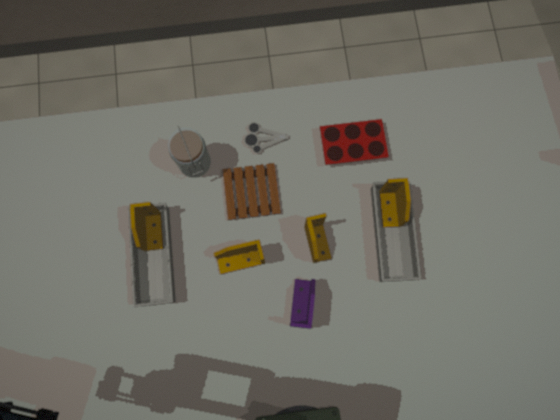

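Both views show the tins left and right, loose brackets at top-view (240,257) and (318,238), purple decoy at (303,303), and the stand at (252,191). I'll zoom in for detail.

Run:
```python
import cv2,numpy as np
a=cv2.imread("pics/scene0.png")[130:315,150:440];b=cv2.imread("pics/top0.png")
g=lambda i:np.clip(255*(i/255.)**.6,0,255).astype('uint8')
cv2.imwrite("pics/s1.png",g(cv2.resize(a,None,fx=2.75,fy=2.75,interpolation=2)))
cv2.imwrite("pics/t1.png",g(cv2.resize(b[165:340,120:430],None,fx=2.5,fy=2.5,interpolation=2)))
```

```text
(no output)
```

View pics/s1.png

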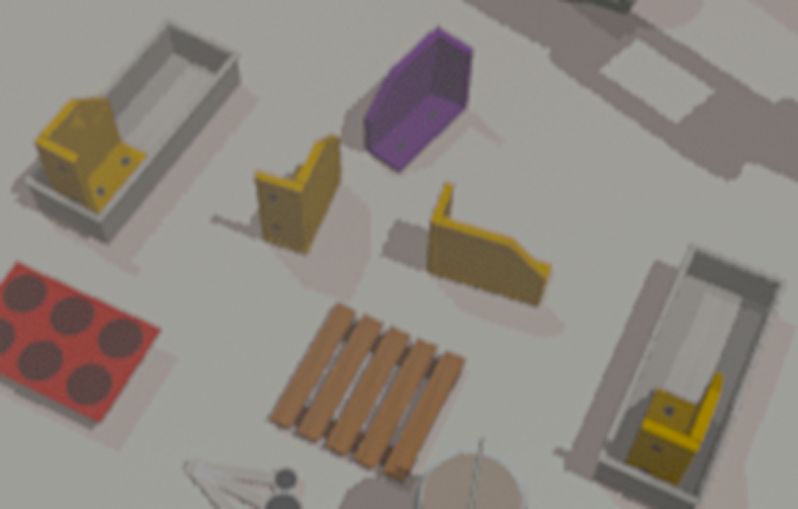

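View pics/t1.png

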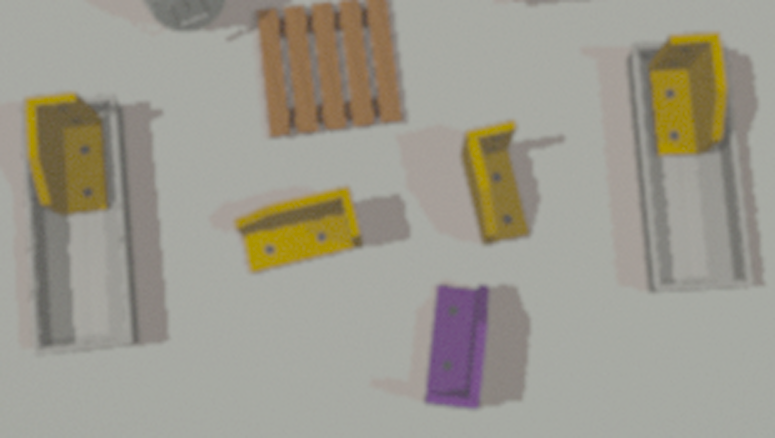

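The +y tin holds a right-hand bracket (cheek on the left), the -y tin a left-hand one. The standing loose bracket (crop ~(495,185)) is right-hand. The fallen one (crop ~(300,230)) is left-hand. Next: cast corners.

Run:
```python
from h import *
T=grab("top");S=grab("scene")
t=lambda u,v:(120+u/2.5,165+v/2.5)
s=lambda u,v:(150+u/2.75,130+v/2.75)
def show(n,P):
    P=np.array(P);print(n,P[:,:2].round().tolist(),"len",[int(np.linalg.norm(b-a)) for a,b in zip(P,P[1:])],"ang",[int(np.degrees(np.arctan2(b[1]-a[1],b[0]-a[0]))) for a,b in zip(P,P[1:])])
show("fallen S z100 footfree,cheekfoot,chamf",[ray(S,s(*p),100) for p in[(448,185),(437,220),(512,240)]])
show("fallen T z100",[ray(T,t(*p),100) for p in[(360,245),(348,189)]])
show("fallen T flange z0 ",[ray(T,t(*p),10) for p in[(360,250),(252,272)]])
show("fallen S bottom z0",[ray(S,s(*p),0) for p in[(428,270),(540,305)]])
show("stand T z120",[ray(T,t(*p),120) for p in[(513,124),(465,135)]])
show("stand T foot z10",[ray(T,t(*p),8) for p in[(529,235),(485,243)]])
show("stand S z120",[ray(S,s(*p),120) for p in[(256,174),(302,190),(338,137)]])
show("stand S z0",[ray(S,s(*p),0) for p in[(262,238),(307,253)]])
show("tinR T z53",[ray(T,t(*p),53) for p in[(28,99),(118,97),(133,345),(37,352),(28,99)]])
show("tinL T z53",[ray(T,t(*p),53) for p in[(632,46),(728,42),(748,285),(653,292),(632,46)]])
show("tinR S z53",[ray(S,s(*p),53) for p in[(693,247),(780,285),(700,505),(602,463),(693,247)]])
show("tinL S z53",[ray(S,s(*p),53) for p in[(170,22),(240,60),(108,220),(32,180),(170,22)]])
for c,n in((T,"T"),(S,"S")):
    h=cv2.cvtColor(c[0],cv2.COLOR_RGB2HSV)
    m=cv2.inRange(h,(3,90,40),(14,220,255))
    l,N,st,ce=cv2.connectedComponentsWithStats(cv2.morphologyEx(m,3,np.ones((9,9))))
    for i in range(1,l):
        if st[i,4]>800: print(n,st[i].tolist(),ray(c,ce[i],15).round())
```

```text
fallen S z100 footfree,cheekfoot,chamf [[473.0, 39.0], [514.0, 47.0], [503.0, 119.0]] len [41, 73] ang [9, 98]
fallen T z100 [[459.0, 34.0], [514.0, 39.0]] len [55] ang [5]
fallen T flange z0  [[465.0, 36.0], [456.0, 148.0]] len [112] ang [94]
fallen S bottom z0 [[514.0, 41.0], [501.0, 158.0]] len [118] ang [96]
stand T z120 [[553.0, -127.0], [548.0, -79.0]] len [47] ang [95]
stand T foot z10 [[458.0, -139.0], [456.0, -93.0]] len [46] ang [93]
stand S z120 [[556.0, -125.0], [552.0, -77.0], [482.0, -75.0]] len [48, 70] ang [93, 178]
stand S z0 [[555.0, -129.0], [550.0, -79.0]] len [50] ang [95]
tinR T z53 [[655.0, 354.0], [646.0, 262.0], [395.0, 267.0], [400.0, 360.0], [655.0, 354.0]] len [92, 250, 93, 255] ang [-95, 178, 86, -1]
tinL T z53 [[633.0, -268.0], [624.0, -366.0], [377.0, -340.0], [382.0, -246.0], [633.0, -268.0]] len [98, 248, 94, 251] ang [-94, 173, 86, -4]
tinR S z53 [[404.0, 273.0], [407.0, 362.0], [651.0, 363.0], [653.0, 274.0], [404.0, 273.0]] len [88, 243, 89, 249] ang [87, 0, -88, -179]
tinL S z53 [[382.0, -336.0], [395.0, -240.0], [632.0, -257.0], [625.0, -353.0], [382.0, -336.0]] len [96, 237, 95, 243] ang [82, -4, -93, 176]
T [320, 119, 69, 46, 2504] [ 764. -244.   15.]
T [223, 164, 58, 56, 2655] [662.  47.  15.]
S [0, 59, 56, 122, 3067] [ 588. -944.   15.]
S [133, 225, 73, 59, 1863] [ 755. -250.   15.]
S [248, 240, 71, 65, 2597] [667.  48.  15.]
```

Measured points agree between views: right bracket centre ≈ (502,-107) yaw 5°, fallen outer face mid ≈ (507,99) with its top at 96°, tin R centre (526,314), tin L (506,-301) yaw -5°, stand (664,48). First the standing right-hand bracket.

```bash
cat >> h.py <<'E'
from scipy.spatial.transform import Rotation as Ro
def go(p,R,start=None):
    """prints turn (units, tool axes) then shift in the turned tool's axes (units); R: Rotation"""
    s=env.state(); p0,R0=start or (s["ee_pos"],Ro.from_euler("xyz",s["ee_rot"],degrees=True))
    r=(R0.inv()*R).as_rotvec(degrees=True)/30; d=R.inv().apply(np.array(p)-p0)/500
    print("turn",r.round(3),"rows>=",int(np.ceil(np.linalg.norm(r)*30/10)),"shift",d.round(4),"rows>=",int(np.ceil(np.linalg.norm(d)*500/55)))
    return (np.array(p,float),R)
def down(yaw): return Ro.from_euler("xyz",[180,0,yaw],degrees=True)
E
python3 - <<'E'
from h import *
a=go([514,-86,215],down(185)); a=go([514,-86,88],down(185),a); a=go([514,-86,240],down(185),a)
a=go([488,335,240],down(180),a);a=go([488,335,93],down(180),a)
E
```

```text
turn [-0.002 -0.    -0.821] rows>= 3 shift [-0.5299 -1.3057 -0.0031] rows>= 13
turn [0. 0. 0.] rows>= 0 shift [ 0.    -0.     0.254] rows>= 3
turn [0. 0. 0.] rows>= 0 shift [ 0.     0.    -0.304] rows>= 3
turn [ 0.    -0.     0.167] rows>= 1 shift [0.052 0.842 0.   ] rows>= 8
turn [0. 0. 0.] rows>= 0 shift [ 0.    -0.     0.294] rows>= 3
```

send_rows --motion '[{"rz": -0.2737, "gripper": -1}, {"rz": -0.2737, "gripper": -1}, {"rz": -0.2737, "gripper": -1}, {"tx": -0.038, "ty": -0.0933, "gripper": -1}, {"tx": -0.038, "ty": -0.0933, "gripper": -1}, {"tx": -0.038, "ty": -0.0933, "gripper": -1}, {"tx": -0.038, "ty": -0.0933, "gripper": -1}, {"tx": -0.038, "ty": -0.0933, "gripper": -1}, {"tx": -0.038, "ty": -0.0933, "gripper": -1}, {"tx": -0.038, "ty": -0.0933, "gripper": -1}]'

```text
invalid input at $.motion[0]: expected keys tx, ty, tz, rx, ry, rz, gripper
```

send_rows --motion '[{"tx": -0.038, "ty": -0.0933, "gripper": -1}, {"tx": -0.038, "ty": -0.0933, "gripper": -1}, {"tx": -0.038, "ty": -0.0933, "gripper": -1}, {"tx": -0.038, "ty": -0.0933, "gripper": -1}, {"tx": -0.038, "ty": -0.0933, "gripper": -1}, {"tx": -0.038, "ty": -0.0933, "gripper": -1}, {"tx": -0.038, "ty": -0.0933, "gripper": -1}, {"gripper": -1}, {"gripper": -1}, {"gripper": -1}]'

```text
invalid input at $.motion[0]: expected keys tx, ty, tz, rx, ry, rz, gripper
```

Run:
```python
from h import *
a=go([514,-86,88],down(185))
print(env.state()["time_s"])
S=grab("scene","s2");T=grab("top","t2")
g=lambda i:np.clip(255*(i/255.)**.6,0,255).astype('uint8')
A=cv2.imread("pics/s2.png")[120:300,200:380];B=cv2.imread("pics/t2.png")[170:350,200:380]
cv2.imwrite("pics/c2.png",g(cv2.resize(np.hstack([A,B]),None,fx=2.2,fy=2.2,interpolation=2)))
```

```text
turn [-0.002 -0.    -0.821] rows>= 3 shift [-0.5299 -1.3057  0.2509] rows>= 14
0.2
```

View pics/c2.png

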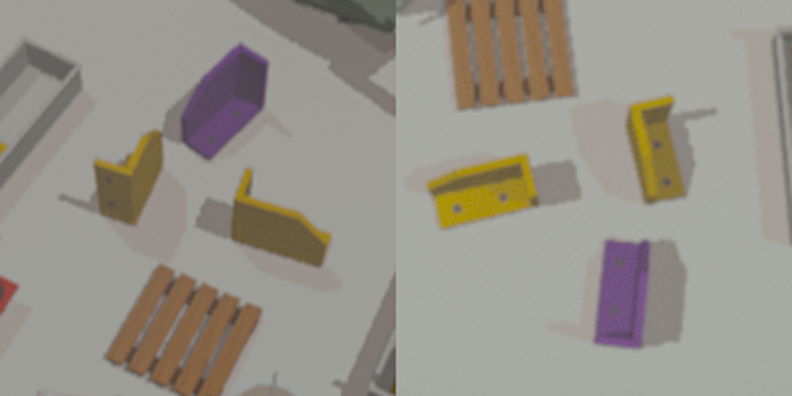

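Nothing moved yet, because every key is required in a row. The scene is as before.

send_rows --motion '[{"tx": 0, "ty": 0, "tz": 0, "rx": 0, "ry": 0, "rz": -0.2737, "gripper": -1}, {"tx": 0, "ty": 0, "tz": 0, "rx": 0, "ry": 0, "rz": -0.2737, "gripper": -1}, {"tx": 0, "ty": 0, "tz": 0, "rx": 0, "ry": 0, "rz": -0.2737, "gripper": -1}, {"tx": -0.038, "ty": -0.0933, "tz": 0, "rx": 0, "ry": 0, "rz": 0, "gripper": -1}, {"tx": -0.038, "ty": -0.0933, "tz": 0, "rx": 0, "ry": 0, "rz": 0, "gripper": -1}, {"tx": -0.038, "ty": -0.0933, "tz": 0, "rx": 0, "ry": 0, "rz": 0, "gripper": -1}, {"tx": -0.038, "ty": -0.0933, "tz": 0, "rx": 0, "ry": 0, "rz": 0, "gripper": -1}, {"tx": -0.038, "ty": -0.0933, "tz": 0, "rx": 0, "ry": 0, "rz": 0, "gripper": -1}, {"tx": -0.038, "ty": -0.0933, "tz": 0, "rx": 0, "ry": 0, "rz": 0, "gripper": -1}, {"tx": -0.038, "ty": -0.0933, "tz": 0, "rx": 0, "ry": 0, "rz": 0, "gripper": -1}]'

```text
time_s: 1.55
ee_pos: [354.8, 226.4, 214.2]
ee_rot: [180.0, 0.0, -175.0]
force: [0.2, -0.0, 0.6]
gripper_width: 91.1
gripper_force: 0.0
```

send_rows --motion '[{"tx": -0.038, "ty": -0.0933, "tz": 0, "rx": 0, "ry": 0, "rz": 0, "gripper": -1}, {"tx": -0.038, "ty": -0.0933, "tz": 0, "rx": 0, "ry": 0, "rz": 0, "gripper": -1}, {"tx": -0.038, "ty": -0.0933, "tz": 0, "rx": 0, "ry": 0, "rz": 0, "gripper": -1}, {"tx": -0.038, "ty": -0.0933, "tz": 0, "rx": 0, "ry": 0, "rz": 0, "gripper": -1}, {"tx": -0.038, "ty": -0.0933, "tz": 0, "rx": 0, "ry": 0, "rz": 0, "gripper": -1}, {"tx": -0.038, "ty": -0.0933, "tz": 0, "rx": 0, "ry": 0, "rz": 0, "gripper": -1}, {"tx": -0.038, "ty": -0.0933, "tz": 0, "rx": 0, "ry": 0, "rz": 0, "gripper": -1}, {"tx": 0, "ty": 0, "tz": 0, "rx": 0, "ry": 0, "rz": 0, "gripper": -1}, {"tx": 0, "ty": 0, "tz": 0, "rx": 0, "ry": 0, "rz": 0, "gripper": -1}]'

```text
time_s: 2.68
ee_pos: [514.5, -85.5, 213.6]
ee_rot: [179.9, -0.1, -175.0]
force: [-0.5, -0.3, 0.1]
gripper_width: 91.3
gripper_force: 0.0
```

Run:
```python
from h import *
s=env.state();print(s["ee_pos"],s["ee_rot"],s["qpos"].round())
go([514,-86,88],down(185))
```

```text
[514.54339715 -85.50089635 213.64199958] [ 1.79945263e+02 -5.89194130e-02 -1.75032618e+02] [ -11.   14.   96.    0.   70. -106.]
turn [ 0.002 -0.002 -0.001] rows>= 1 shift [ 0.0012 -0.0009  0.2513] rows>= 3
```

Tracking is accurate. I'll descend and grip.

send_rows --motion '[{"tx": 0, "ty": 0, "tz": 0.08, "rx": 0, "ry": 0, "rz": 0, "gripper": -1}, {"tx": 0, "ty": 0, "tz": 0.08, "rx": 0, "ry": 0, "rz": 0, "gripper": -1}, {"tx": 0, "ty": 0, "tz": 0.06, "rx": 0, "ry": 0, "rz": 0, "gripper": -1}, {"tx": 0, "ty": 0, "tz": 0.031, "rx": 0, "ry": 0, "rz": 0, "gripper": -1}, {"tx": 0, "ty": 0, "tz": 0, "rx": 0, "ry": 0, "rz": 0, "gripper": -1}, {"tx": 0, "ty": 0, "tz": 0, "rx": 0, "ry": 0, "rz": 0, "gripper": 1}, {"tx": 0, "ty": 0, "tz": 0, "rx": 0, "ry": 0, "rz": 0, "gripper": 1}, {"tx": 0, "ty": 0, "tz": 0, "rx": 0, "ry": 0, "rz": 0, "gripper": 1}, {"tx": 0, "ty": 0, "tz": 0, "rx": 0, "ry": 0, "rz": 0, "gripper": 1}, {"tx": 0, "ty": 0, "tz": 0, "rx": 0, "ry": 0, "rz": 0, "gripper": 1}, {"tx": 0, "ty": 0, "tz": 0, "rx": 0, "ry": 0, "rz": 0, "gripper": 1}]' --grip_force 30

```text
time_s: 4.05
ee_pos: [515.1, -85.9, 88.4]
ee_rot: [180.0, -0.0, -175.0]
force: [-0.1, 0.7, 0.6]
gripper_width: 34.3
gripper_force: 0.0
```

send_rows --motion '[{"tx": 0, "ty": 0, "tz": 0, "rx": 0, "ry": 0, "rz": 0, "gripper": 1}, {"tx": 0, "ty": 0, "tz": 0, "rx": 0, "ry": 0, "rz": 0, "gripper": 1}, {"tx": 0, "ty": 0, "tz": 0, "rx": 0, "ry": 0, "rz": 0, "gripper": 1}, {"tx": 0, "ty": 0, "tz": 0, "rx": 0, "ry": 0, "rz": 0, "gripper": 1}, {"tx": 0, "ty": 0, "tz": 0, "rx": 0, "ry": 0, "rz": 0, "gripper": 1}, {"tx": 0, "ty": 0, "tz": 0, "rx": 0, "ry": 0, "rz": 0, "gripper": 1}]' --grip_force 30

```text
time_s: 4.8
ee_pos: [515.2, -86.0, 88.4]
ee_rot: [-180.0, 0.0, -175.0]
force: [0.5, -1.8, 0.0]
gripper_width: 10.3
gripper_force: 30.0
```

send_rows --motion '[{"tx": 0, "ty": 0, "tz": -0.06, "rx": 0, "ry": 0, "rz": 0, "gripper": 1}, {"tx": 0, "ty": 0, "tz": -0.084, "rx": 0, "ry": 0, "rz": 0, "gripper": 1}, {"tx": 0, "ty": 0, "tz": -0.08, "rx": 0, "ry": 0, "rz": 0, "gripper": 1}, {"tx": 0, "ty": 0, "tz": -0.08, "rx": 0, "ry": 0, "rz": 0.167, "gripper": 1}, {"tx": 0.005, "ty": 0.085, "tz": 0, "rx": 0, "ry": 0, "rz": 0, "gripper": 1}, {"tx": 0.007, "ty": 0.085, "tz": 0, "rx": 0, "ry": 0, "rz": 0, "gripper": 1}, {"tx": 0.007, "ty": 0.085, "tz": 0, "rx": 0, "ry": 0, "rz": 0, "gripper": 1}, {"tx": 0.007, "ty": 0.085, "tz": 0, "rx": 0, "ry": 0, "rz": 0, "gripper": 1}, {"tx": 0.007, "ty": 0.085, "tz": 0, "rx": 0, "ry": 0, "rz": 0, "gripper": 1}, {"tx": 0.007, "ty": 0.085, "tz": 0, "rx": 0, "ry": 0, "rz": 0, "gripper": 1}]'

```text
time_s: 6.05
ee_pos: [494.1, 170.5, 239.6]
ee_rot: [-180.0, -0.1, 180.0]
force: [0.5, -0.5, -3.6]
gripper_width: 9.8
gripper_force: 30.0
```

send_rows --motion '[{"tx": 0.007, "ty": 0.085, "tz": 0, "rx": 0, "ry": 0, "rz": 0, "gripper": 1}, {"tx": 0.007, "ty": 0.085, "tz": 0, "rx": 0, "ry": 0, "rz": 0, "gripper": 1}, {"tx": 0, "ty": 0.085, "tz": 0, "rx": 0, "ry": 0, "rz": 0, "gripper": 1}, {"tx": 0, "ty": 0.077, "tz": 0, "rx": 0, "ry": 0, "rz": 0, "gripper": 1}, {"tx": 0, "ty": 0, "tz": 0, "rx": 0, "ry": 0, "rz": 0, "gripper": 1}, {"tx": 0, "ty": 0, "tz": 0, "rx": 0, "ry": 0, "rz": 0, "gripper": 1}]'

```text
time_s: 6.8
ee_pos: [487.6, 334.5, 239.5]
ee_rot: [-179.9, -0.1, 180.0]
force: [0.7, -0.3, -3.3]
gripper_width: 9.7
gripper_force: 30.0
```

Run:
```python
from h import *
s=env.state();print(s["ee_pos"],s["ee_rot"],s["qpos"].round())
go([488,335,93],down(180))
S=grab("scene","s3");T=grab("top","t3")
g=lambda i:np.clip(255*(i/255.)**.6,0,255).astype('uint8')
A=cv2.imread("pics/s3.png")[180:360,340:520];B=cv2.imread("pics/t3.png")[160:340,80:260]
cv2.imwrite("pics/c3.png",g(cv2.resize(np.hstack([A,B]),None,fx=2.2,fy=2.2,interpolation=2)))
```

```text
[487.58388046 334.46040155 239.54796359] [-1.79909119e+02 -1.10673484e-01  1.79995278e+02] [ 33.  19.  85.  -0.  76. -57.]
turn [-0.003 -0.004 -0.   ] rows>= 1 shift [-0.0008  0.0011  0.2931] rows>= 3
```

View pics/c3.png

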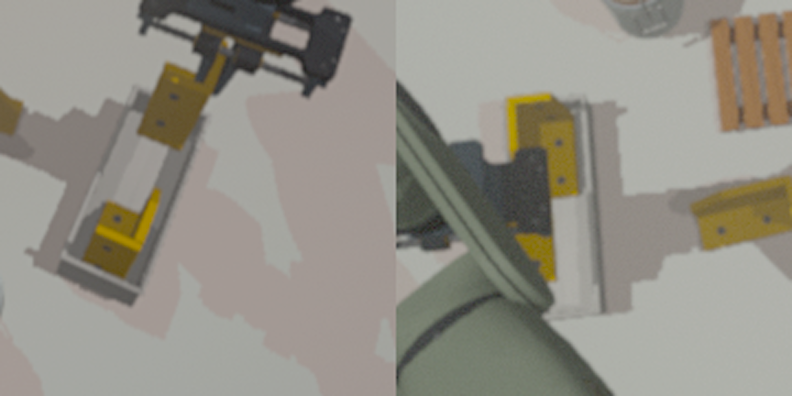

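The bracket is held straight above the tin's near end: left panel (175,105), right panel (540,250). I'll lower it.

send_rows --motion '[{"tx": 0, "ty": 0, "tz": 0.08, "rx": 0, "ry": 0, "rz": 0, "gripper": 1}, {"tx": 0, "ty": 0, "tz": 0.08, "rx": 0, "ry": 0, "rz": 0, "gripper": 1}, {"tx": 0, "ty": 0, "tz": 0.06, "rx": 0, "ry": 0, "rz": 0, "gripper": 1}, {"tx": 0, "ty": 0, "tz": 0.04, "rx": 0, "ry": 0, "rz": 0, "gripper": 1}, {"tx": 0, "ty": 0, "tz": 0.02, "rx": 0, "ry": 0, "rz": 0, "gripper": 1}, {"tx": 0, "ty": 0, "tz": 0.008, "rx": 0, "ry": 0, "rz": 0, "gripper": 1}, {"tx": 0, "ty": 0, "tz": 0.003, "rx": 0, "ry": 0, "rz": 0, "gripper": 1}, {"tx": 0, "ty": 0, "tz": 0, "rx": 0, "ry": 0, "rz": 0, "gripper": 1}, {"tx": 0, "ty": 0, "tz": 0, "rx": 0, "ry": 0, "rz": 0, "gripper": 1}]'

```text
time_s: 8.02
ee_pos: [488.5, 335.3, 95.6]
ee_rot: [180.0, 0.1, 180.0]
force: [0.5, 0.6, -3.9]
gripper_width: 9.7
gripper_force: 30.0
```

send_rows --motion '[{"tx": 0, "ty": 0, "tz": 0.003, "rx": 0, "ry": 0, "rz": 0, "gripper": 1}, {"tx": 0, "ty": 0, "tz": 0.003, "rx": 0, "ry": 0, "rz": 0, "gripper": 1}, {"tx": 0, "ty": 0, "tz": 0.001, "rx": 0, "ry": 0, "rz": 0, "gripper": 1}, {"tx": 0, "ty": 0, "tz": 0, "rx": 0, "ry": 0, "rz": 0, "gripper": 1}, {"tx": 0, "ty": 0, "tz": 0, "rx": 0, "ry": 0, "rz": 0, "gripper": 1}]'

```text
time_s: 8.65
ee_pos: [488.4, 335.3, 92.5]
ee_rot: [180.0, 0.0, 180.0]
force: [-1.7, -1.0, 6.3]
gripper_width: 10.0
gripper_force: 30.0
```

send_rows --motion '[{"tx": 0, "ty": 0, "tz": 0, "rx": 0, "ry": 0, "rz": 0, "gripper": -0.2}, {"tx": 0, "ty": 0, "tz": 0, "rx": 0, "ry": 0, "rz": 0, "gripper": -1}, {"tx": 0, "ty": 0, "tz": 0, "rx": 0, "ry": 0, "rz": 0, "gripper": -1}, {"tx": 0, "ty": 0, "tz": 0, "rx": 0, "ry": 0, "rz": 0, "gripper": -1}, {"tx": 0, "ty": 0, "tz": -0.05, "rx": 0, "ry": 0, "rz": 0, "gripper": -1}, {"tx": 0, "ty": 0, "tz": -0.07, "rx": 0, "ry": 0, "rz": 0, "gripper": -1}, {"tx": 0, "ty": 0, "tz": -0.1, "rx": 0, "ry": 0, "rz": 0, "gripper": -1}, {"tx": 0, "ty": 0, "tz": -0.12, "rx": 0, "ry": 0, "rz": 0, "gripper": -1}, {"tx": 0, "ty": 0, "tz": 0, "rx": 0, "ry": 0, "rz": 0, "gripper": -1}]'

```text
time_s: 9.78
ee_pos: [490.4, 336.5, 267.1]
ee_rot: [179.6, 0.6, 180.0]
force: [0.2, 0.1, -0.8]
gripper_width: 91.0
gripper_force: 0.0
```

```bash
cat >> h.py <<'E'
def tilt(ang,t):
    """tool y horizontal at angle ang (deg); tool tilted t deg: t>0 points towards ang-90"""
    n=np.array([np.cos(np.radians(ang)),np.sin(np.radians(ang)),0]);side=np.array([n[1],-n[0],0])
    z=side*np.sin(np.radians(t))+np.array([0,0,-np.cos(np.radians(t))])
    return Ro.from_matrix(np.c_[np.cross(n,z),n,z])
E
python3 - <<'E'
from h import *
R=tilt(6,45);z=R.as_matrix()[:,2];print(z, tilt(6,0).as_euler("xyz",degrees=True))
g=np.array([498,139,80])+33*z
print(g)
a=go([500,230,260],tilt(6,0)); a=go(g-110*z,R,a); a=go(g,R,a)
print(g-110*z,env.state()["ee_pos"])
T=grab("top");S=grab("scene")
print(T[0].shape)
def show(c,f,box):
    im=cv2.cvtColor(c[0],cv2.COLOR_RGB2BGR)
    for p in[(498,139,80),(507.5-4.2,99,100)]: cv2.circle(im,tuple(int(round(v)) for v in proj(c,p)),0,(255,0,0),1)
    x,y=box;i=im[y:y+180,x:x+180];return np.clip(255*(i/255.)**.6,0,255).astype('uint8')
cv2.imwrite("pics/c4.png",cv2.resize(np.hstack([show(S,0,(270,160)),show(T,0,(110,160))]),None,fx=2.2,fy=2.2,interpolation=2))
E
```

```text
[ 0.07391279 -0.70323318 -0.70710678] [180.   0.  96.]
[500.43912191 115.79330518  56.66547622]
turn [0.024 0.006 2.799] rows>= 9 shift [-0.2139 -0.0032  0.0142] rows>= 2
turn [ 0.  -1.5 -0. ] rows>= 5 shift [ 0.1269 -0.023   0.2283] rows>= 3
turn [0. 0. 0.] rows>= 0 shift [ 0.   -0.    0.22] rows>= 2
[492.30871554 193.14895457 134.44722215] [490.41703739 336.53538888 267.10424937]
(420, 560, 3)
```

View pics/c4.png

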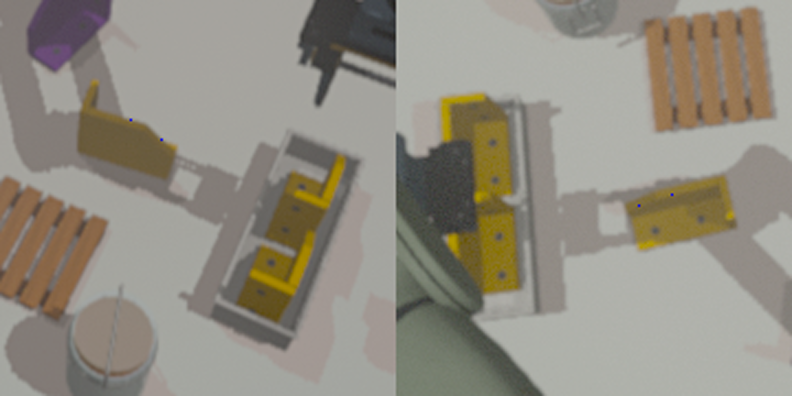

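The right bracket stands in its tin (left panel (300,205)), and the projected points fall on the fallen bracket's cheek edge and chamfer. I'll move to the tilted approach.

send_rows --motion '[{"tx": 0, "ty": 0, "tz": 0, "rx": 0, "ry": 0, "rz": 0.35, "gripper": -1}, {"tx": 0, "ty": 0, "tz": 0, "rx": 0, "ry": 0, "rz": 0.35, "gripper": -1}, {"tx": 0, "ty": 0, "tz": 0, "rx": 0, "ry": 0, "rz": 0.35, "gripper": -1}, {"tx": 0, "ty": 0, "tz": 0, "rx": 0, "ry": 0, "rz": 0.35, "gripper": -1}, {"tx": 0, "ty": 0, "tz": 0, "rx": 0, "ry": 0, "rz": 0.35, "gripper": -1}, {"tx": 0, "ty": 0, "tz": 0, "rx": 0, "ry": 0, "rz": 0.35, "gripper": -1}, {"tx": 0, "ty": 0, "tz": 0, "rx": 0, "ry": 0, "rz": 0.35, "gripper": -1}, {"tx": 0, "ty": 0, "tz": 0, "rx": 0, "ry": 0, "rz": 0.35, "gripper": -1}, {"tx": -0.107, "ty": 0, "tz": 0, "rx": 0, "ry": 0, "rz": 0, "gripper": -1}, {"tx": -0.107, "ty": 0, "tz": 0.015, "rx": 0, "ry": 0, "rz": 0, "gripper": -1}]'

```text
time_s: 11.12
ee_pos: [498.7, 227.5, 251.7]
ee_rot: [-179.8, 0.1, 96.1]
force: [0.2, -0.4, -0.3]
gripper_width: 91.0
gripper_force: 0.0
```

send_rows --motion '[{"tx": 0, "ty": 0, "tz": 0, "rx": 0, "ry": -0.3, "rz": 0, "gripper": -1}, {"tx": 0, "ty": 0, "tz": 0, "rx": 0, "ry": -0.3, "rz": 0, "gripper": -1}, {"tx": 0, "ty": 0, "tz": 0, "rx": 0, "ry": -0.3, "rz": 0, "gripper": -1}, {"tx": 0, "ty": 0, "tz": 0, "rx": 0, "ry": -0.3, "rz": 0, "gripper": -1}, {"tx": 0, "ty": 0, "tz": 0, "rx": 0, "ry": -0.3, "rz": 0, "gripper": -1}, {"tx": 0, "ty": 0, "tz": 0, "rx": 0, "ry": 0, "rz": 0, "gripper": -1}, {"tx": 0, "ty": 0, "tz": 0, "rx": 0, "ry": 0, "rz": 0, "gripper": -1}]'

```text
time_s: 12.0
ee_pos: [499.3, 228.2, 253.5]
ee_rot: [-179.9, 44.9, 96.0]
force: [1.0, -0.1, 0.6]
gripper_width: 91.5
gripper_force: 0.0
```

Run:
```python
from h import *
R=tilt(6,45);z=R.as_matrix()[:,2];g=np.array([498,139,80])+33*z
s=env.state();print(s["ee_pos"],s["qpos"].round())
a=go(g-110*z,R); a=go(g,R,a)
```

```text
[499.28742274 228.17268184 253.48598022] [ 43.  28.  82. -35.  99.  41.]
turn [-0.002 -0.002  0.001] rows>= 1 shift [ 0.1201 -0.0212  0.2166] rows>= 3
turn [0. 0. 0.] rows>= 0 shift [ 0.   -0.    0.22] rows>= 2
```

send_rows --motion '[{"tx": 0.04, "ty": -0.007, "tz": 0.072, "rx": 0, "ry": 0, "rz": 0, "gripper": -1}, {"tx": 0.04, "ty": -0.007, "tz": 0.072, "rx": 0, "ry": 0, "rz": 0, "gripper": -1}, {"tx": 0.04, "ty": -0.007, "tz": 0.072, "rx": 0, "ry": 0, "rz": 0, "gripper": -1}, {"tx": 0, "ty": 0, "tz": 0.08, "rx": 0, "ry": 0, "rz": 0, "gripper": -1}, {"tx": 0, "ty": 0, "tz": 0.08, "rx": 0, "ry": 0, "rz": 0, "gripper": -1}, {"tx": 0, "ty": 0, "tz": 0.04, "rx": 0, "ry": 0, "rz": 0, "gripper": -1}, {"tx": 0, "ty": 0, "tz": 0.02, "rx": 0, "ry": 0, "rz": 0, "gripper": -1}, {"tx": 0, "ty": 0, "tz": 0, "rx": 0, "ry": 0, "rz": 0, "gripper": -1}, {"tx": 0, "ty": 0, "tz": 0, "rx": 0, "ry": 0, "rz": 0, "gripper": -1}]'

```text
time_s: 13.12
ee_pos: [501.3, 117.1, 58.2]
ee_rot: [179.8, 44.9, 95.9]
force: [-0.1, -0.0, -0.2]
gripper_width: 91.3
gripper_force: 0.0
```

send_rows --motion '[{"tx": 0, "ty": 0, "tz": 0, "rx": 0, "ry": 0, "rz": 0, "gripper": 1}, {"tx": 0, "ty": 0, "tz": 0, "rx": 0, "ry": 0, "rz": 0, "gripper": 1}, {"tx": 0, "ty": 0, "tz": 0, "rx": 0, "ry": 0, "rz": 0, "gripper": 1}, {"tx": 0, "ty": 0, "tz": 0, "rx": 0, "ry": 0, "rz": 0, "gripper": 1}, {"tx": 0, "ty": 0, "tz": 0, "rx": 0, "ry": 0, "rz": 0, "gripper": 1}, {"tx": 0, "ty": 0, "tz": 0, "rx": 0, "ry": 0, "rz": 0, "gripper": 1}, {"tx": 0, "ty": 0, "tz": 0, "rx": 0, "ry": 0, "rz": 0, "gripper": 1}, {"tx": 0, "ty": 0, "tz": 0, "rx": 0, "ry": 0, "rz": 0, "gripper": 1}, {"tx": 0, "ty": 0, "tz": 0, "rx": 0, "ry": 0, "rz": 0, "gripper": 1}, {"tx": 0, "ty": 0, "tz": 0, "rx": 0, "ry": 0, "rz": 0, "gripper": 1}, {"tx": 0, "ty": 0, "tz": 0, "rx": 0, "ry": 0, "rz": 0, "gripper": 1}, {"tx": 0, "ty": 0, "tz": 0, "rx": 0, "ry": 0, "rz": 0, "gripper": 1}]' --grip_force 50

```text
time_s: 14.62
ee_pos: [500.8, 116.6, 57.4]
ee_rot: [180.0, 45.0, 96.0]
force: [0.5, 0.3, 0.7]
gripper_width: 9.8
gripper_force: 50.0
```

Gripped. I'll lift, pivot upright in the air, then go over the stand.

send_rows --motion '[{"tx": -0.05, "ty": 0, "tz": -0.05, "rx": 0, "ry": 0, "rz": 0, "gripper": 1}, {"tx": -0.07, "ty": 0, "tz": -0.07, "rx": 0, "ry": 0, "rz": 0, "gripper": 1}, {"tx": -0.07, "ty": 0, "tz": -0.07, "rx": 0, "ry": 0, "rz": 0, "gripper": 1}, {"tx": -0.07, "ty": 0, "tz": -0.07, "rx": 0, "ry": 0, "rz": 0, "gripper": 1}, {"tx": -0.03, "ty": 0, "tz": -0.03, "rx": 0, "ry": 0, "rz": 0, "gripper": 1}, {"tx": 0, "ty": 0, "tz": 0, "rx": 0, "ry": 0, "rz": 0, "gripper": 1}]'

```text
time_s: 15.38
ee_pos: [500.5, 116.8, 262.3]
ee_rot: [179.9, 44.9, 95.9]
force: [-0.4, 0.4, -3.4]
gripper_width: 9.5
gripper_force: 50.0
```

send_rows --motion '[{"tx": 0, "ty": 0, "tz": 0, "rx": 0, "ry": 0.25, "rz": 0, "gripper": 1}, {"tx": 0, "ty": 0, "tz": 0, "rx": 0, "ry": 0.25, "rz": 0, "gripper": 1}, {"tx": 0, "ty": 0, "tz": 0, "rx": 0, "ry": 0.25, "rz": 0, "gripper": 1}, {"tx": 0, "ty": 0, "tz": 0, "rx": 0, "ry": 0.25, "rz": 0, "gripper": 1}, {"tx": 0, "ty": 0, "tz": 0, "rx": 0, "ry": 0.25, "rz": 0, "gripper": 1}, {"tx": 0, "ty": 0, "tz": 0, "rx": 0, "ry": 0.25, "rz": 0, "gripper": 1}, {"tx": 0, "ty": 0, "tz": 0, "rx": 0, "ry": 0.25, "rz": 0, "gripper": 1}, {"tx": 0, "ty": 0, "tz": 0, "rx": 0, "ry": 0.25, "rz": 0, "gripper": 1}, {"tx": 0, "ty": 0, "tz": 0, "rx": 0, "ry": 0.25, "rz": 0, "gripper": 1}, {"tx": 0, "ty": 0, "tz": 0, "rx": 0, "ry": 0.25, "rz": 0, "gripper": 1}, {"tx": 0, "ty": 0, "tz": 0, "rx": 0, "ry": 0.25, "rz": 0, "gripper": 1}, {"tx": 0, "ty": 0, "tz": 0, "rx": 0, "ry": 0.25, "rz": 0, "gripper": 1}]'

```text
time_s: 16.88
ee_pos: [499.5, 115.9, 259.6]
ee_rot: [-179.5, -45.2, 95.6]
force: [-0.1, -0.4, -2.9]
gripper_width: 10.1
gripper_force: 50.0
```

Run:
```python
from h import *
R=tilt(6,-45)
s=env.state();print(s["ee_pos"],s["ee_rot"],s["qpos"].round())
a=go([684.7,42.7,230],R); a=go([684.7,42.7,93],R,a)
```

```text
[499.53466723 115.86554358 259.63263907] [-179.53238308  -45.22412948   95.58272859] [-14.  17.  99.  42.  85. -32.]
turn [-0.006 -0.008 -0.01 ] rows>= 1 shift [-0.1722  0.353  -0.0884] rows>= 4
turn [0. 0. 0.] rows>= 0 shift [-0.1937 -0.      0.1937] rows>= 3
```

send_rows --motion '[{"tx": -0.034, "ty": 0.0706, "tz": -0.0177, "rx": 0, "ry": 0, "rz": 0, "gripper": 1}, {"tx": -0.034, "ty": 0.0706, "tz": -0.0177, "rx": 0, "ry": 0, "rz": 0, "gripper": 1}, {"tx": -0.035, "ty": 0.0706, "tz": -0.0177, "rx": 0, "ry": 0, "rz": 0, "gripper": 1}, {"tx": -0.035, "ty": 0.0706, "tz": -0.0177, "rx": 0, "ry": 0, "rz": 0, "gripper": 1}, {"tx": -0.035, "ty": 0.0706, "tz": -0.0177, "rx": 0, "ry": 0, "rz": 0, "gripper": 1}, {"tx": 0, "ty": 0, "tz": 0, "rx": 0, "ry": 0, "rz": 0, "gripper": 1}, {"tx": -0.06, "ty": 0, "tz": 0.06, "rx": 0, "ry": 0, "rz": 0, "gripper": 1}, {"tx": -0.06, "ty": 0, "tz": 0.06, "rx": 0, "ry": 0, "rz": 0, "gripper": 1}, {"tx": 0, "ty": 0, "tz": 0, "rx": 0, "ry": 0, "rz": 0, "gripper": 1}, {"tx": 0, "ty": 0, "tz": 0, "rx": 0, "ry": 0, "rz": 0, "gripper": 1}]'

```text
time_s: 18.12
ee_pos: [685.7, 43.3, 148.6]
ee_rot: [180.0, -45.1, 96.0]
force: [1.0, -0.5, -2.2]
gripper_width: 9.6
gripper_force: 50.0
```

Run:
```python
from h import *
R=tilt(6,-45)
s=env.state();print(s["ee_pos"],s["ee_rot"],s["qpos"].round())
a=go([684.7,42.7,93],R)
T=grab("top");S=grab("scene")
g=lambda i:np.clip(255*(i/255.)**.6,0,255).astype('uint8')[:,:,::-1]
cv2.imwrite("pics/c5.png",cv2.resize(np.hstack([g(S[0][170:350,190:370]),g(T[0][110:290,170:350])]),None,fx=2.2,fy=2.2,interpolation=2))
```

```text
[685.72080625  43.25249196 148.56431245] [179.99763876 -45.05222886  95.97903381] [-16.  39.  78.  41.  85. -34.]
turn [ 0.001 -0.002 -0.   ] rows>= 1 shift [-0.0792 -0.0021  0.078 ] rows>= 2
```

View pics/c5.png

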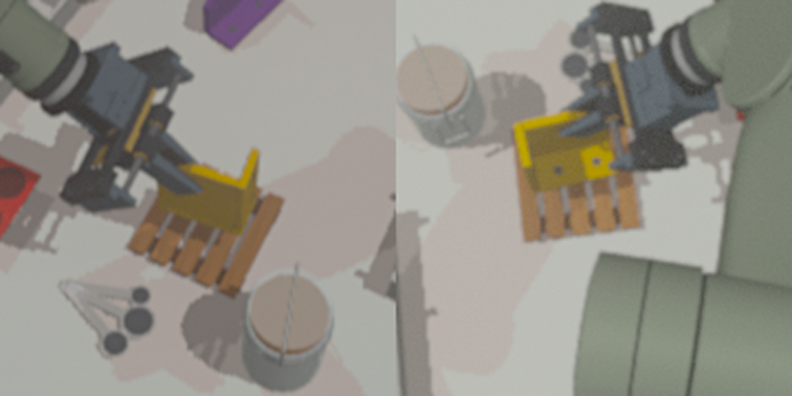

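The bracket is upright, flange towards +y, over the stand (left panel (215,195)). I'll lower it gently.

send_rows --motion '[{"tx": -0.04, "ty": -0.002, "tz": 0.04, "rx": 0, "ry": 0, "rz": 0, "gripper": 1}, {"tx": -0.02, "ty": 0, "tz": 0.02, "rx": 0, "ry": 0, "rz": 0, "gripper": 1}, {"tx": -0.01, "ty": 0, "tz": 0.01, "rx": 0, "ry": 0, "rz": 0, "gripper": 1}, {"tx": -0.003, "ty": 0, "tz": 0.003, "rx": 0, "ry": 0, "rz": 0, "gripper": 1}, {"tx": 0, "ty": 0, "tz": 0, "rx": 0, "ry": 0, "rz": 0, "gripper": 1}, {"tx": 0, "ty": 0, "tz": 0, "rx": 0, "ry": 0, "rz": 0, "gripper": 1}]'

```text
time_s: 18.98
ee_pos: [685.1, 42.8, 96.8]
ee_rot: [179.9, -45.0, 96.0]
force: [0.5, -0.1, -2.4]
gripper_width: 9.8
gripper_force: 50.0
```

send_rows --motion '[{"tx": -0.002, "ty": 0, "tz": 0.002, "rx": 0, "ry": 0, "rz": 0, "gripper": 1}, {"tx": -0.001, "ty": 0, "tz": 0.001, "rx": 0, "ry": 0, "rz": 0, "gripper": 1}, {"tx": 0, "ty": 0, "tz": 0, "rx": 0, "ry": 0, "rz": 0, "gripper": 1}, {"tx": 0, "ty": 0, "tz": 0, "rx": 0, "ry": 0, "rz": 0, "gripper": 1}]'

```text
time_s: 19.48
ee_pos: [685.2, 42.8, 95.6]
ee_rot: [179.9, -45.1, 96.1]
force: [-0.7, -2.2, 5.4]
gripper_width: 9.6
gripper_force: 50.0
```

send_rows --motion '[{"tx": -0.001, "ty": 0, "tz": 0.001, "rx": 0, "ry": 0, "rz": 0, "gripper": 1}, {"tx": 0, "ty": 0, "tz": 0, "rx": 0, "ry": 0, "rz": 0, "gripper": 1}, {"tx": 0, "ty": 0, "tz": 0, "rx": 0, "ry": 0, "rz": 0, "gripper": 1}]'

```text
time_s: 19.85
ee_pos: [685.3, 42.8, 95.5]
ee_rot: [179.8, -45.1, 96.1]
force: [-0.9, -3.0, 8.4]
gripper_width: 9.9
gripper_force: 50.0
```

send_rows --motion '[{"tx": 0, "ty": 0, "tz": 0, "rx": 0, "ry": 0, "rz": 0, "gripper": -1}, {"tx": 0, "ty": 0, "tz": 0, "rx": 0, "ry": 0, "rz": 0, "gripper": -1}, {"tx": 0, "ty": 0, "tz": 0, "rx": 0, "ry": 0, "rz": 0, "gripper": -1}, {"tx": 0, "ty": 0, "tz": 0, "rx": 0, "ry": 0, "rz": 0, "gripper": -1}, {"tx": 0, "ty": 0, "tz": -0.03, "rx": 0, "ry": 0, "rz": 0, "gripper": -1}, {"tx": 0, "ty": 0, "tz": -0.07, "rx": 0, "ry": 0, "rz": 0, "gripper": -1}, {"tx": 0, "ty": 0, "tz": -0.1, "rx": 0, "ry": 0, "rz": 0, "gripper": -1}, {"tx": 0.07, "ty": 0, "tz": -0.07, "rx": 0, "ry": 0, "rz": 0, "gripper": -1}, {"tx": 0, "ty": 0, "tz": 0, "rx": 0, "ry": 0, "rz": 0, "gripper": -1}, {"tx": 0, "ty": 0, "tz": 0, "rx": 0, "ry": 0, "rz": 0, "gripper": -1}]'

```text
time_s: 21.1
ee_pos: [691.9, -28.0, 213.5]
ee_rot: [180.0, -45.0, 96.0]
force: [-0.7, 0.6, -0.6]
gripper_width: 91.2
gripper_force: 0.0
```

send_rows --motion '[{"tx": 0, "ty": 0, "tz": 0, "rx": 0, "ry": -0.25, "rz": 0, "gripper": -1}, {"tx": 0, "ty": 0, "tz": 0, "rx": 0, "ry": -0.25, "rz": 0, "gripper": -1}, {"tx": 0, "ty": 0, "tz": 0, "rx": 0, "ry": -0.25, "rz": 0, "gripper": -1}, {"tx": 0, "ty": 0, "tz": 0, "rx": 0, "ry": -0.25, "rz": 0, "gripper": -1}, {"tx": 0, "ty": 0, "tz": 0, "rx": 0, "ry": -0.25, "rz": 0, "gripper": -1}, {"tx": 0, "ty": 0, "tz": 0, "rx": 0, "ry": -0.25, "rz": 0, "gripper": -1}, {"tx": 0, "ty": 0, "tz": 0, "rx": 0, "ry": 0, "rz": 0, "gripper": -1}]'

```text
time_s: 21.98
ee_pos: [691.3, -24.8, 212.4]
ee_rot: [-179.9, -0.1, 96.2]
force: [-0.6, -0.6, -0.0]
gripper_width: 91.2
gripper_force: 0.0
```

Run:
```python
from h import *
s=env.state();print(s["ee_pos"],s["ee_rot"],s["qpos"].round())
T=grab("top");S=grab("scene")
g=lambda i:np.clip(255*(i/255.)**.6,0,255).astype('uint8')[:,:,::-1]
cv2.imwrite("pics/c6.png",cv2.resize(np.hstack([g(S[0][200:320,230:350]),g(T[0][130:250,180:300])]),None,fx=3.3,fy=3.3,interpolation=2))
```

```text
[691.30911848 -24.84611139 212.40393268] [-1.79861371e+02 -9.08639162e-02  9.62186774e+01] [-3. 29. 72.  0. 79. -9.]
```

View pics/c6.png

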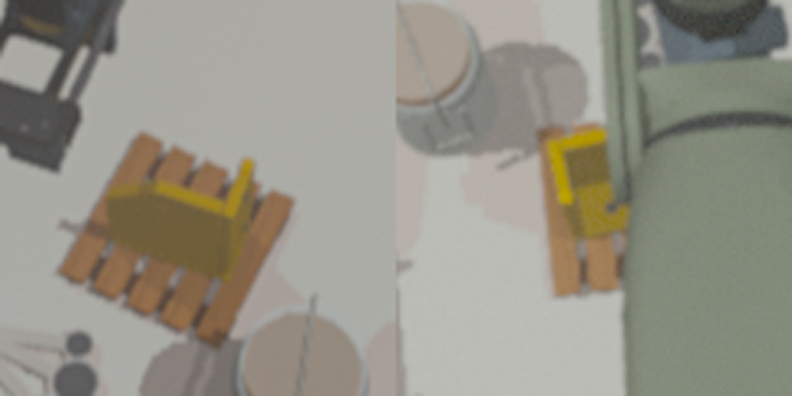

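It stands upright and free on the stand. I'll ray-cast its top edge: scene crop (155,183)→(231,213), flange end (250,162).

Run:
```python
from h import *
S=grab("scene")
s=lambda u,v:(230+u/3.3,200+v/3.3)
P=[ray(S,s(*p),135) for p in[(155,188),(231,216),(252,160)]];print(np.round(P))
print([np.linalg.norm(b-a).round() for a,b in zip(P,P[1:])],[np.degrees(np.arctan2(b[1]-a[1],b[0]-a[0])).round() for a,b in zip(P,P[1:])])
xd=np.array([-.105,.995]);yd=np.array([-.995,-.105])
c=np.array([685.3,42.8])-(-7.4)*xd-(-20)*yd;print("centre",c,"backcorner",c+50*xd-25*yd)
t=c+14*xd-20*yd;print("grip",t)
a=go([*t,210],down(96));a=go([*t,103],down(96),a);a=go([*t,262],down(96),a)
# tin L free (454,-296) yaw -5: bracket yaw 96 -> -5 : tool yaw 96 -> -5
xd=np.array([np.cos(np.radians(-5)),np.sin(np.radians(-5))]);yd=np.array([-xd[1],xd[0]])
q=np.array([454,-296])+14*xd-20*yd;print("place",q)
a=go([*q,262],down(-5),a);a=go([*q,100],down(-5),a)
```

```text
[[688.  42. 135.]
 [684. 100. 135.]
 [637.  95. 135.]]
[np.float64(59.0), np.float64(48.0)] [np.float64(94.0), np.float64(-173.0)]
centre [664.623  48.063] backcorner [684.248 100.438]
grip [683.053  64.093]
turn [-0.004 -0.003 -0.002] rows>= 1 shift [0.1854 0.0019 0.0047] rows>= 2
turn [0. 0. 0.] rows>= 0 shift [ 0.    -0.     0.214] rows>= 2
turn [0. 0. 0.] rows>= 0 shift [ 0.     0.    -0.318] rows>= 3
place [ 466.20361092 -317.14407436]
turn [-0.    -0.     3.367] rows>= 11 shift [-0.3656  0.7974  0.    ] rows>= 8
turn [0. 0. 0.] rows>= 0 shift [ 0.    -0.     0.324] rows>= 3
```

send_rows --motion '[{"tx": 0.093, "ty": 0.001, "tz": 0, "rx": 0, "ry": 0, "rz": 0, "gripper": -1}, {"tx": 0.092, "ty": 0.001, "tz": 0, "rx": 0, "ry": 0, "rz": 0, "gripper": -1}, {"tx": 0, "ty": 0, "tz": 0, "rx": 0, "ry": 0, "rz": 0, "gripper": -1}, {"tx": 0, "ty": 0, "tz": 0.08, "rx": 0, "ry": 0, "rz": 0, "gripper": -1}, {"tx": 0, "ty": 0, "tz": 0.08, "rx": 0, "ry": 0, "rz": 0, "gripper": -1}, {"tx": 0, "ty": 0, "tz": 0.04, "rx": 0, "ry": 0, "rz": 0, "gripper": -1}, {"tx": 0, "ty": 0, "tz": 0.016, "rx": 0, "ry": 0, "rz": 0, "gripper": -1}, {"tx": 0, "ty": 0, "tz": 0, "rx": 0, "ry": 0, "rz": 0, "gripper": -1}, {"tx": 0, "ty": 0, "tz": 0, "rx": 0, "ry": 0, "rz": 0, "gripper": 1}, {"tx": 0, "ty": 0, "tz": 0, "rx": 0, "ry": 0, "rz": 0, "gripper": 1}, {"tx": 0, "ty": 0, "tz": 0, "rx": 0, "ry": 0, "rz": 0, "gripper": 1}, {"tx": 0, "ty": 0, "tz": 0, "rx": 0, "ry": 0, "rz": 0, "gripper": 1}]' --grip_force 30

```text
time_s: 23.62
ee_pos: [683.6, 64.7, 105.8]
ee_rot: [180.0, -0.0, 96.0]
force: [0.7, 0.9, 0.1]
gripper_width: 54.2
gripper_force: 0.0
```

send_rows --motion '[{"tx": 0, "ty": 0, "tz": 0, "rx": 0, "ry": 0, "rz": 0, "gripper": 1}, {"tx": 0, "ty": 0, "tz": 0, "rx": 0, "ry": 0, "rz": 0, "gripper": 1}, {"tx": 0, "ty": 0, "tz": 0, "rx": 0, "ry": 0, "rz": 0, "gripper": 1}, {"tx": 0, "ty": 0, "tz": 0, "rx": 0, "ry": 0, "rz": 0, "gripper": 1}, {"tx": 0, "ty": 0, "tz": 0, "rx": 0, "ry": 0, "rz": 0, "gripper": 1}, {"tx": 0, "ty": 0, "tz": 0, "rx": 0, "ry": 0, "rz": 0, "gripper": 1}, {"tx": 0, "ty": 0, "tz": 0, "rx": 0, "ry": 0, "rz": 0, "gripper": 1}, {"tx": 0, "ty": 0, "tz": 0, "rx": 0, "ry": 0, "rz": 0, "gripper": 1}]' --grip_force 30

```text
time_s: 24.62
ee_pos: [683.4, 64.6, 105.4]
ee_rot: [-180.0, -0.0, 96.0]
force: [-0.8, 0.6, -0.6]
gripper_width: 10.1
gripper_force: 30.0
```

send_rows --motion '[{"tx": 0, "ty": 0, "tz": -0.06, "rx": 0, "ry": 0, "rz": 0, "gripper": 1}, {"tx": 0, "ty": 0, "tz": -0.08, "rx": 0, "ry": 0, "rz": 0, "gripper": 1}, {"tx": 0, "ty": 0, "tz": -0.08, "rx": 0, "ry": 0, "rz": 0, "gripper": 1}, {"tx": 0, "ty": 0, "tz": -0.08, "rx": 0, "ry": 0, "rz": 0, "gripper": 1}, {"tx": 0, "ty": 0, "tz": 0, "rx": 0, "ry": 0, "rz": 0.281, "gripper": 1}, {"tx": 0, "ty": 0, "tz": 0, "rx": 0, "ry": 0, "rz": 0.281, "gripper": 1}, {"tx": 0, "ty": 0, "tz": 0, "rx": 0, "ry": 0, "rz": 0.281, "gripper": 1}, {"tx": 0, "ty": 0, "tz": 0, "rx": 0, "ry": 0, "rz": 0.281, "gripper": 1}, {"tx": 0, "ty": 0, "tz": 0, "rx": 0, "ry": 0, "rz": 0.281, "gripper": 1}, {"tx": 0, "ty": 0, "tz": 0, "rx": 0, "ry": 0, "rz": 0.281, "gripper": 1}]'

```text
time_s: 25.88
ee_pos: [683.2, 64.5, 254.6]
ee_rot: [-179.9, 0.1, 45.1]
force: [-0.2, -0.3, -3.2]
gripper_width: 9.8
gripper_force: 30.0
```

send_rows --motion '[{"tx": 0, "ty": 0, "tz": 0, "rx": 0, "ry": 0, "rz": 0.281, "gripper": 1}, {"tx": 0, "ty": 0, "tz": 0, "rx": 0, "ry": 0, "rz": 0.281, "gripper": 1}, {"tx": 0, "ty": 0, "tz": 0, "rx": 0, "ry": 0, "rz": 0.281, "gripper": 1}, {"tx": 0, "ty": 0, "tz": 0, "rx": 0, "ry": 0, "rz": 0.281, "gripper": 1}, {"tx": 0, "ty": 0, "tz": 0, "rx": 0, "ry": 0, "rz": 0.281, "gripper": 1}, {"tx": 0, "ty": 0, "tz": 0, "rx": 0, "ry": 0, "rz": 0.281, "gripper": 1}, {"tx": 0, "ty": 0, "tz": 0, "rx": 0, "ry": 0, "rz": 0, "gripper": 1}]'

```text
time_s: 26.75
ee_pos: [683.2, 64.5, 254.7]
ee_rot: [180.0, 0.1, -5.1]
force: [-0.8, -0.0, -2.5]
gripper_width: 10.2
gripper_force: 30.0
```

Run:
```python
from h import *
s=env.state();print(s["ee_pos"],s["ee_rot"],s["qpos"].round())
go([466,-317,262],down(-5))
```

```text
[683.1967462   64.52654456 254.69105994] [ 1.79985868e+02  8.02557854e-02 -5.07763514e+00] [  4.  28.  69.  -0.  83. 100.]
turn [ 0.     0.003 -0.003] rows>= 1 shift [-0.3662  0.798  -0.0146] rows>= 8
```

send_rows --motion '[{"tx": -0.0407, "ty": 0.0887, "tz": 0, "rx": 0, "ry": 0, "rz": 0, "gripper": 1}, {"tx": -0.0407, "ty": 0.0887, "tz": 0, "rx": 0, "ry": 0, "rz": 0, "gripper": 1}, {"tx": -0.0407, "ty": 0.0887, "tz": 0, "rx": 0, "ry": 0, "rz": 0, "gripper": 1}, {"tx": -0.0407, "ty": 0.0887, "tz": 0, "rx": 0, "ry": 0, "rz": 0, "gripper": 1}, {"tx": -0.0407, "ty": 0.0887, "tz": 0, "rx": 0, "ry": 0, "rz": 0, "gripper": 1}, {"tx": -0.0407, "ty": 0.0887, "tz": 0, "rx": 0, "ry": 0, "rz": 0, "gripper": 1}, {"tx": -0.0407, "ty": 0.0887, "tz": 0, "rx": 0, "ry": 0, "rz": 0, "gripper": 1}, {"tx": -0.0407, "ty": 0.0887, "tz": 0, "rx": 0, "ry": 0, "rz": 0, "gripper": 1}, {"tx": -0.0407, "ty": 0.0887, "tz": 0, "rx": 0, "ry": 0, "rz": 0, "gripper": 1}, {"tx": 0, "ty": 0, "tz": 0, "rx": 0, "ry": 0, "rz": 0, "gripper": 1}, {"tx": 0, "ty": 0, "tz": 0, "rx": 0, "ry": 0, "rz": 0, "gripper": 1}]'

```text
time_s: 28.12
ee_pos: [465.1, -316.1, 255.3]
ee_rot: [-179.9, -0.0, -5.1]
force: [-0.1, 1.3, -2.6]
gripper_width: 9.6
gripper_force: 30.0
```

send_rows --motion '[{"tx": 0, "ty": 0, "tz": 0.08, "rx": 0, "ry": 0, "rz": 0, "gripper": 1}, {"tx": 0, "ty": 0, "tz": 0.06, "rx": 0, "ry": 0, "rz": 0, "gripper": 1}, {"tx": 0, "ty": 0, "tz": 0.02, "rx": 0, "ry": 0, "rz": 0, "gripper": 1}, {"tx": 0, "ty": 0, "tz": 0, "rx": 0, "ry": 0, "rz": 0, "gripper": 1}, {"tx": 0, "ty": 0, "tz": 0, "rx": 0, "ry": 0, "rz": 0, "gripper": 1}]'

```text
time_s: 28.75
ee_pos: [466.1, -316.6, 176.9]
ee_rot: [179.9, -0.1, -5.1]
force: [0.4, -0.3, -2.6]
gripper_width: 9.7
gripper_force: 30.0
```

Run:
```python
from h import *
s=env.state();print(s["ee_pos"],s["ee_rot"])
go([466,-317,96],down(-5))
T=grab("top");S=grab("scene")
g=lambda i:np.clip(255*(i/255.)**.6,0,255).astype('uint8')[:,:,::-1]
cv2.imwrite("pics/c7.png",cv2.resize(np.hstack([g(S[0][100:240,130:270]),g(T[0][160:300,340:480])]),None,fx=2.8,fy=2.8,interpolation=2))
```

```text
[ 466.14455053 -316.64570194  176.88369091] [ 1.79926373e+02 -1.47552359e-01 -5.13156396e+00]
turn [ 0.002 -0.005 -0.004] rows>= 1 shift [-0.0002  0.0007  0.1618] rows>= 2
```

View pics/c7.png

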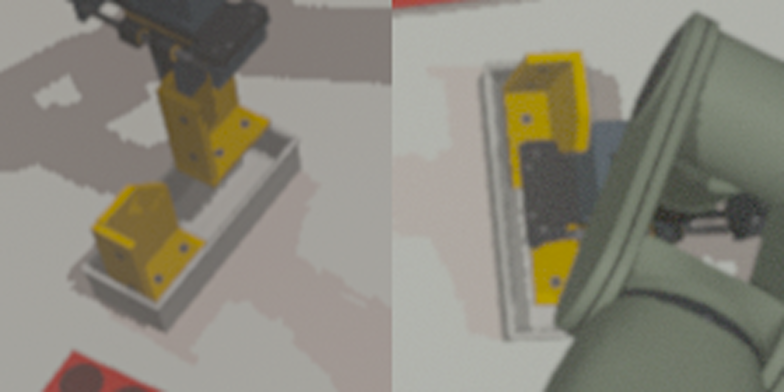

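The bracket is upright above the near end of the left tin, parallel to it (left panel (205,130)). I'll lower it.

send_rows --motion '[{"tx": 0, "ty": 0, "tz": 0.07, "rx": 0, "ry": 0, "rz": 0, "gripper": 1}, {"tx": 0, "ty": 0, "tz": 0.05, "rx": 0, "ry": 0, "rz": 0, "gripper": 1}, {"tx": 0, "ty": 0, "tz": 0.025, "rx": 0, "ry": 0, "rz": 0, "gripper": 1}, {"tx": 0, "ty": 0, "tz": 0.012, "rx": 0, "ry": 0, "rz": 0, "gripper": 1}, {"tx": 0, "ty": 0, "tz": 0.003, "rx": 0, "ry": 0, "rz": 0, "gripper": 1}, {"tx": 0, "ty": 0, "tz": 0, "rx": 0, "ry": 0, "rz": 0, "gripper": 1}, {"tx": 0, "ty": 0, "tz": 0, "rx": 0, "ry": 0, "rz": 0, "gripper": 1}]'

```text
time_s: 29.72
ee_pos: [465.4, -316.7, 96.1]
ee_rot: [180.0, -0.1, -5.2]
force: [0.6, -0.4, -2.2]
gripper_width: 9.9
gripper_force: 30.0
```

send_rows --motion '[{"tx": 0, "ty": 0, "tz": 0.003, "rx": 0, "ry": 0, "rz": 0, "gripper": 1}, {"tx": 0, "ty": 0, "tz": 0.001, "rx": 0, "ry": 0, "rz": 0, "gripper": 1}, {"tx": 0, "ty": 0, "tz": 0, "rx": 0, "ry": 0, "rz": 0, "gripper": 1}, {"tx": 0, "ty": 0, "tz": 0, "rx": 0, "ry": 0, "rz": 0, "gripper": 1}]'

```text
time_s: 30.22
ee_pos: [465.5, -316.6, 94.4]
ee_rot: [180.0, -0.1, -5.2]
force: [-0.5, 0.4, 5.4]
gripper_width: 10.0
gripper_force: 30.0
```

Contact at the expected height. I'll release and retreat.

send_rows --motion '[{"tx": 0, "ty": 0, "tz": 0, "rx": 0, "ry": 0, "rz": 0, "gripper": -0.2}, {"tx": 0, "ty": 0, "tz": 0, "rx": 0, "ry": 0, "rz": 0, "gripper": -1}, {"tx": 0, "ty": 0, "tz": 0, "rx": 0, "ry": 0, "rz": 0, "gripper": -1}, {"tx": 0, "ty": 0, "tz": 0, "rx": 0, "ry": 0, "rz": 0, "gripper": -1}, {"tx": 0, "ty": 0, "tz": -0.05, "rx": 0, "ry": 0, "rz": 0, "gripper": -1}, {"tx": 0, "ty": 0, "tz": -0.08, "rx": 0, "ry": 0, "rz": 0, "gripper": -1}, {"tx": 0, "ty": 0, "tz": -0.1, "rx": 0, "ry": 0, "rz": 0, "gripper": -1}, {"tx": 0, "ty": 0, "tz": -0.1, "rx": 0, "ry": 0, "rz": 0, "gripper": -1}, {"tx": 0, "ty": 0, "tz": 0, "rx": 0, "ry": 0, "rz": 0, "gripper": -1}, {"tx": 0, "ty": 0, "tz": 0, "rx": 0, "ry": 0, "rz": 0, "gripper": -1}]'

```text
time_s: 31.48
ee_pos: [464.6, -316.1, 257.6]
ee_rot: [-180.0, 0.1, -5.2]
force: [-0.0, 0.2, -0.4]
gripper_width: 91.0
gripper_force: 0.0
```

Run:
```python
from h import *
S=grab("scene");T=grab("top")
m=cv2.inRange(cv2.cvtColor(S[0],cv2.COLOR_RGB2HSV),(18,120,40),(32,255,255))
l,N,st,ce=cv2.connectedComponentsWithStats(m)
# expected outer corners of left bracket: predicted mask box from model
xd=np.array([np.cos(np.radians(-5)),np.sin(np.radians(-5))]);yd=np.array([-xd[1],xd[0]]);c=np.array([465.5,-316.6])-14*xd+20*yd
pts=[proj(S,[*(c+x*xd+y*yd),z+64]) for x,y,z in[(50,-25,60),(50,25,60),(-10,-25,60),(50,25,-60),(-50,25,-60),(-50,-25,20)]]
print("predicted",np.round(pts).tolist())
print([s.tolist() for s in st[1:] if s[4]>60]);print(env.state()["time_s"],env.state()["ee_pos"],env.state()["force"])
# pixel checks: yellow just inside the predicted silhouette points?
cen=np.mean(pts,0)
for p in pts:
    for k in(.85,1.2):
        q=(cen+(p-cen)*k).round().astype(int);print(k,int(m[q[1],q[0]]),end=" ")
```

```text
predicted [[190.0, 152.0], [204.0, 159.0], [203.0, 137.0], [210.0, 184.0], [230.0, 162.0], [213.0, 138.0]]
[[192, 138, 34, 43, 912], [163, 165, 40, 43, 1009], [378, 230, 49, 77, 1458]]
31.575 [ 464.24529969 -315.90172035  256.60940983] [-1.06250123 -0.21822221 -0.84754183]
0.85 255 1.2 0 0.85 255 1.2 255 0.85 255 1.2 0 0.85 0 1.2 0 0.85 0 1.2 0 0.85 255 1.2 0
```

The left bracket's blob (192–226, 138–181) matches the predicted upright outline, and the arm is clear.

```bash
python3 -c "
from workcell import env; print(env.job_done())"
```

```text
the job is handed in; nothing more can be done
None
```

Both loose brackets now stand upright in the near ends of their own tins. The fallen left-hand one was stood and released on the pot stand first, and the job was handed in at about 32 s; no verdict came back.

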